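# Set a thumb shifter to its adjusting gear

## Task

The hub-gear handlebar in the bench clamp has lost its gear indicator, so its thumb shifter must be set by feel to fourth gear, ready for the cable to be adjusted. Gently push the orange thumb lever back, anticlockwise seen from above, until you feel it come firmly against its end stop (that is first gear), then push it the other way one click at a time, letting it settle for a moment at each click, for three clicks, and leave it there. Never force the lever, and do not disturb the other things on the bench.

Things in the scene. Friction and masses are not known exactly. Their poses are not given: they have to be found in the camera images.
- handlebar: Black bicycle handlebar, 600 mm long, fixed in a blue bench clamp. Origin on the bench below the lever's pivot; y along the bar, -x the rider's side, z up. Bar centre line at z = 100 mm. Clamp at y = 85 to 195 mm, top at z = 148 mm. Grips (y below -38 mm, above 318 mm) reach z = 119 mm; brake levers on the +x side, below z = 108 mm.
- shifter_case: Round black shifter case on the bar, 50 mm across, top 136 mm above the bench; same frame as the handlebar. Hidden inside is the lever's springy end stop, anywhere between joint -0.03 and -0.45 rad, differing each time; there the push climbs past 8 N (about 5 N per mm) as the lever all but stops. First gear: lever pushed on the stop with over 3 N at the pad.
- pivot (a point): Point on the lever's vertical pivot axis at the case's top, 136 mm above the bench. Clicks are 18 degrees apart: between two the push at the pad rises to 4 to 7 N, falls to nothing halfway, and just beyond the lever drops into the next click by itself, either way. Below about 0 rad there is no click: the lever moves freely (under 1 N) and stays where left, down to the stop.
- thumb_blade: Orange plastic thumb lever. Origin on the pivot axis at bench height, x horizontal from the pivot through the pad, z up. Its upright pad is a plate 7 mm thick (y), 40 to 66 mm from the pivot, 136 to 158 mm above the bench, pushed on its broad faces. A flat arm, 12 mm wide, at 137 to 144 mm height, joins it to the pivot. More than 14 N from the robot, in any direction, strains it.
- thumb_pad (a point): Centre of the lever's upright pad, 53 mm from the pivot axis and 147 mm above the bench. Under the pad there is nothing but the bar and the grip, at least 17 mm lower than the pad's lower edge.
- gear_lever (a joint): Angle of the thumb lever, rad, growing clockwise seen from above (to higher gears). The lever's direction is 234 degrees minus this angle, counted anticlockwise from the handlebar's +x axis. Gear 2 rests at 0.314, gear 3 at 0.628, gear 4 at 0.942, and so on to gear 7 at 1.885. It starts in gear 5, 6 or 7.
- spray_can: Blue and white spray can standing on the bench off the end of the near grip, 54 mm across, 160 mm tall; origin at the centre of its foot. To be left alone.
- parts_carton: Brown carton, 100 x 140 x 60 mm tall, on the rider's side of the bar; origin at the centre of its underside. To be left alone.
- tape_roll: Roll of brown packing tape lying flat beyond the bar, 96 mm across, 48 mm tall; origin at the centre of its underside. To be left alone.
- screwdriver: Green-handled screwdriver, 190 mm long, lying on the bench on the rider's side of the bar; origin at mid-length on its underside. To be left alone.

How it is judged:
On the way, in this order (a step that is already met when the one before it is completed fails the run):
1. first gear: the lever is pushed back against its end stop (over 6 N on the stop, which takes about 3 N at the pad) (contact force between thumb_blade and shifter_case above 6 N and value of joint gear_lever below 0 rad), for 0.1 s.
2. one click up: the lever has settled in second gear (value of joint gear_lever between 0.234 and 0.394 rad and velocity of joint gear_lever between -0.08 and 0.08 rad/s), for 0.2 s.
3. two clicks up: the lever has settled in third gear (value of joint gear_lever between 0.548 and 0.708 rad and velocity of joint gear_lever between -0.08 and 0.08 rad/s), for 0.2 s.
4. three clicks up: the lever has settled in fourth gear (value of joint gear_lever between 0.862 and 1.022 rad and velocity of joint gear_lever between -0.08 and 0.08 rad/s), for 0.2 s.
At the end, for the whole second after the job is handed in: The lever rests in fourth gear (joint within 0.08 rad of 0.942), still and released, and the four bystanders are within 15 mm of where they began (all of step 4 and distance of each of spray_can, parts_carton, tape_roll, screwdriver from where it was at the start of the episode below 0.015 m); the robot touches nothing.
It fails at once if the lever is strained: the robot bears on it with more than 14 N (contact force between any of the fingers, the arm and thumb_blade above 14 N).
It fails at once if a bystander is moved by more than 15 mm (distance of any of spray_can, parts_carton, tape_roll, screwdriver from where it was at the start of the episode above 0.015 m).
It also fails if it takes over 72 s, if anything falls off the work surface, if the arm or the gripper's body presses on something with over 40 N, if the wrist force passes 120 N, or if a joint passes its speed limit or range.

## Robot

A 6-joint arm with a two-finger parallel gripper is mounted at the origin on the work surface. World frame = base frame: x ahead of the robot, y to its left, z up, the work surface at z = 0. Lengths are in m, angles in rad, forces in N, time in s.
With the tool pointing down it reaches from about 0.25 to 0.775 m from the base axis. Payload 4 kg.
Tool frame: the origin (TCP) lies at the very end of the fingers, on their centre line; the grasp point (between the pads) lies 19 mm behind it (manip.hold_point_z is the distance from the TCP to the grasp point, in m); z points along the fingers, y is the line along which they close (so a half turn about z gives the same grasp; the last joint's range is limited). The gripper opens to 94 mm and grips with 3 to 60 N. Pads are 16 mm wide; open, the fingers measure 119 mm over their backs; the gripper's body (75 mm by 177 mm) begins 78 mm behind the grasp point.
Start: joints at [1.17, 0.087, 1.371, -0, 1.684, -0.103], TCP at [0.161, 0.526, 0.206] pointing down, gripper open.
Joint ranges: [-3.1, 3.1], [-0.76, 2.03], [0.27, 2.55], [-1.08, 4.22], [0.17, 2.65], [-2.57, 2.57]. Speed limits (rad/s): [2.79, 2.79, 3.14, 3.14, 3.14, 3.14].

## Interface

Orientations are given as a unit quaternion [x, y, z, w].
In Python, from workcell import manip, read_camera, calibration, nets gives the robot as it stands.
- The arm moves only by the shell command python3 -m creep 'ROWS' [FORCE]. ROWS is text: rows parted by semicolons, each of 7 numbers parted by spaces: the turn, a rotation vector about the world's x, y, z in rad, then the shift along the world's x, y, z in cm, then the opening, from 0 (shut) to 1 (fully open). A call has 1 to 12 rows; each row shifts and turns the commanded pose from where the row before left it; what a row does not reach is not made up. A row lasts 1/12 s, in which the tool goes at most 41.7 mm and 7.16 degrees, less where a joint would pass 70% of its speed; a pose out of reach is approached as far as the arm can. A call is refused whole if a number of a shift passes 4.17 or a number of a turn 0.125, either way. A call with a gripper value outside its range is refused whole. The fingers move at their own pace and stop on an object; FORCE is the grip in N (left out, the last holds). Time passes only in rows, so rows that do not move let the fingers close. It gives the time, the measured TCP pose, the force, the opening and the grip force at its end, in the units of the state.
- manip.sense(): the state, without advancing time (a new reading comes with each control period).
- read_camera(name): name is "scene" or "top" or "wrist"; returns (picture, depth): 400x640x3 uint8, red, green, blue; 400x640 float32, m along the optical axis (not along the pixel's ray), 0 where there is no reading.
- calibration(name): a dict with "fx", "fy", "cx", "cy" (pixels), "dist" ([k1, k2, p1, p2, k3] as OpenCV has them; the pictures are not rectified), "world_to_cam" (4x4, takes a point from world to camera coordinates). Camera axes: x right, y down, z forward; pixel columns grow to the right and rows downward; lengths in m; the calibration is good to about 2 mm. A picture is of the moment at which its call begins: read the wrist's pose just before it. calibration takes no time and is no camera call; for the wrist camera it gives the pose at the moment of the call.
- manip.job_done(): hands the job in; it is judged then, once.
Trained networks look in the newest picture that a camera, given by its name, has taken for a name from the list of things; names that differ only in an ending like _2 or _b are one class to them, and where a whole thing is asked for, a point or a joint stands for the part that bears it (a point fixed in the world has none). Each returns a list of dicts, best first, with "p" (0 to 1); they miss things now and then, are a little off and sometimes report something else, mostly with a low value. They report only what shows in the picture. A call takes as long as a camera call.
- nets.spot_in(camera, query): "extent" ([left, top, right, bottom] in pixels, round what is visible of it).
- nets.landmark_of(camera, query): "xy" ([column, row] in pixels: a listed point, or the origin of a listed thing).
The state is a dict: "time_s": time; "joint_positions": joint angles; "qd": joint speeds; "joint_efforts": joint torques, N m; "ee_pos": TCP position; "ee_rot": TCP orientation; "force": force on the tool from outside, world axes, zero at the start; "torque": the same for the moment, N m; "finger_gap": finger opening in m; "gripper_force": force on a finger pad.
Only numpy, scipy, OpenCV 4.12 (cv2) and the standard library are available. Lean on these libraries where they do the work, as an engineer would, in place of code of your own. Each camera call takes 0.05 s, during which the arm holds its last target. There are 200 camera calls.

## Working session

There is one attempt and no reset: what is moved stays moved. The work goes in short steps, Python scripts to look and compute and a shell command to move; the robot and the scene stay as the last step left them, time stands still between calls to the robot, and variables do not carry over. Pictures are saved under pics/ and viewed, at most 10 in all, crops included, and the job is handed in when it is done.

```bash
mkdir -p pics; ls; cat > h.py <<'E'
import numpy as np, cv2
from workcell import manip, read_camera, calibration, nets
def ray(c,uv):
    K=np.array([[c['fx'],0,c['cx']],[0,c['fy'],c['cy']],[0,0,1]])
    n=cv2.undistortPoints(np.array([[uv]],float),K,np.array(c['dist'])).ravel()
    T=np.linalg.inv(np.array(c['world_to_cam']))
    return T[:3,3],T[:3,:3]@np.array([n[0],n[1],1])
def at_z(c,uv,z):
    o,d=ray(c,uv); return o+d*(z-o[2])/d[2]
def at_depth(c,uv,dep):
    o,d=ray(c,uv); return o+d*dep
E
python3 - <<'E'
from h import *
ims=[]
for n in ("scene","top","wrist"):
    im,d=read_camera(n); c=calibration(n)
    cv2.imwrite(f"pics/{n}0.png",im[:,:,::-1])
    for q in ("pivot","thumb_pad"):
        for r in nets.landmark_of(n,q)[:2]:
            u,v=map(int,np.round(r['xy'])); dd=d[max(v,0)%400,u%640]
            print(n,q,round(r['p'],2),r['xy'],"depthpt",at_depth(c,r['xy'],dd).round(4),"zplane",at_z(c,r['xy'],.136 if q=='pivot' else .147).round(4))
s=manip.sense();print(s['time_s'],s['ee_pos'],s['ee_rot'],s['force'])
E
```

```text
pics
scene pivot 0.91 [290.4, 162.3] depthpt [ 0.5203 -0.1175  0.1444] zplane [ 0.508  -0.1283  0.136 ]
scene thumb_pad 0.6 [313.4, 155.5] depthpt [ 0.4693 -0.0951  0.1459] zplane [ 0.4711 -0.0937  0.147 ]
top pivot 0.79 [379.3, 248.6] depthpt [ 0.5036 -0.129   0.1479] zplane [ 0.505  -0.1307  0.136 ]
top thumb_pad 0.68 [376.8, 247.6] depthpt [ 0.5051 -0.1239  0.1476] zplane [ 0.5051 -0.124   0.147 ]
top thumb_pad 0.54 [362.0, 265.1] depthpt [ 0.4668 -0.0973  0.1553] zplane [ 0.4674 -0.0982  0.147 ]
0.45 [0.16135403 0.52576325 0.20545764] [ 1.48328759e-01  9.88938107e-01 -2.07493932e-05 -1.43190984e-05] [ 0.48308529 -0.62908282 -0.46340399]
```

View pics/top0.png

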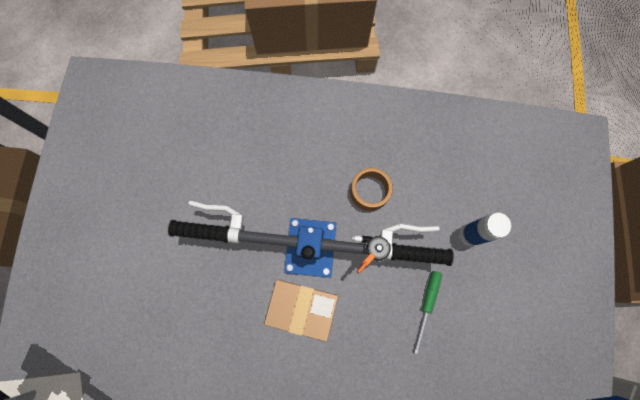

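View pics/scene0.png

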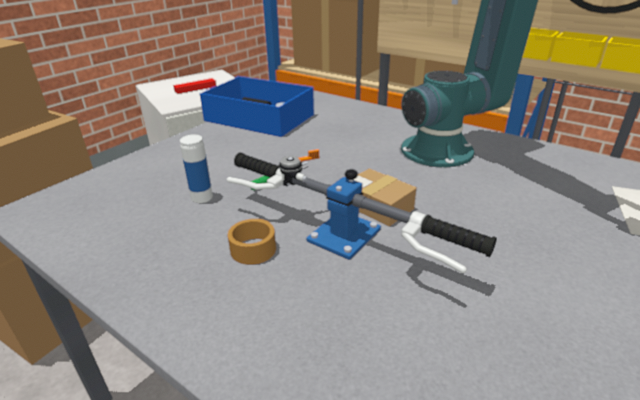

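```bash
R="x"; python3 -m creep '0 0 -0.124 1.06 -2.15 0.2 0.43;0 0 -0.124 1.06 -2.15 0.2 0.43;0 0 -0.124 1.06 -2.15 0.2 0.43;0 0 -0.124 1.06 -2.15 0.2 0.43;0 0 -0.124 1.06 -2.15 0.2 0.43;0 0 -0.124 1.06 -2.15 0.2 0.43;0 0 -0.124 1.06 -2.15 0.2 0.43;0 0 -0.124 1.06 -2.15 0.2 0.43;0 0 -0.124 1.06 -2.15 0.2 0.43;0 0 -0.124 1.06 -2.15 0.2 0.43;0 0 -0.124 1.06 -2.15 0.2 0.43;0 0 -0.124 1.06 -2.15 0.2 0.43'
python3 -m creep '0 0 -0.124 1.06 -2.15 0.2 0.43;0 0 -0.124 1.06 -2.15 0.2 0.43;0 0 -0.124 1.06 -2.15 0.2 0.43;0 0 -0.124 1.06 -2.15 0.2 0.43;0 0 -0.124 1.06 -2.15 0.2 0.43;0 0 -0.124 1.06 -2.15 0.2 0.43;0 0 -0.124 1.06 -2.15 0.2 0.43;0 0 -0.124 1.06 -2.15 0.2 0.43;0 0 -0.124 1.06 -2.15 0.2 0.43;0 0 -0.124 1.06 -2.15 0.2 0.43;0 0 -0.124 1.06 -2.15 0.2 0.43;0 0 -0.124 1.06 -2.15 0.2 0.43'
python3 - <<'E'
from h import *
c=calibration("wrist");im,d=read_camera("wrist")
cv2.imwrite("pics/wrist1.png",im[:,:,::-1])
for q in ("pivot","thumb_pad"):
    for r in nets.landmark_of("wrist",q)[:2]:
        print(q,round(r['p'],2),r['xy'],at_z(c,r['xy'],.136 if q=='pivot' else .147).round(4))
s=manip.sense();print(s['time_s'],s['ee_pos'],s['joint_positions'],s['force'])
print(np.linalg.inv(c['world_to_cam'])[:3,3])
c=calibration("top");a=at_z(c,[171,228.5],.1);b=at_z(c,[451,257.5],.1);print(a,b,np.degrees(np.arctan2(*(a-b)[[0,1]])))
E
```

```text
time_s: 1.45
ee_pos: [0.2889, 0.2667, 0.2298]
ee_rot: [0.781, 0.625, 0.0, 0.0]
force: [0.8, 0.4, -0.1]
finger_gap: 0.0404
gripper_force: 0.0
time_s: 2.45
ee_pos: [0.4161, 0.0086, 0.2539]
ee_rot: [0.998, -0.069, 0.0, 0.0]
force: [0.2, 0.5, -0.4]
finger_gap: 0.0402
gripper_force: 0.0
thumb_pad 0.57 [426.8, 123.9] [ 0.463  -0.0974  0.147 ]
2.6 [0.41607687 0.00883899 0.25343887] [-1.15290631e-01 -2.18234230e-01  1.56446860e+00  1.28385246e-04
  1.79583050e+00  1.58933516e+00] [0.5645863  0.85526334 0.41726746]
[ 0.48731556 -0.00153941  0.43353847]
[0.49686659 0.31068163 0.1       ] [ 0.50804275 -0.28940464  0.1       ] -1.066968564218084
```

View pics/wrist1.png

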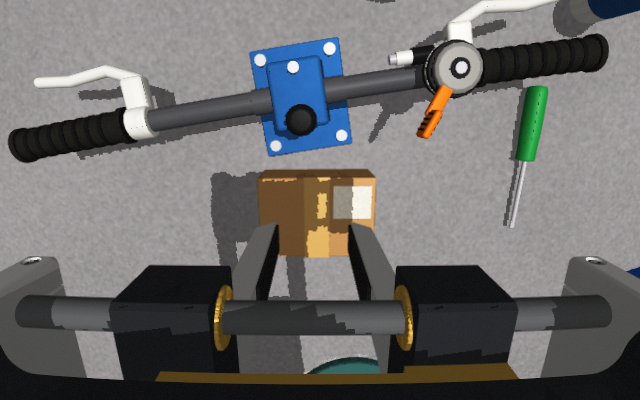

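```bash
python3 - <<'E'
from h import *
im,d=read_camera("wrist");cw=calibration("wrist")
ti,td=read_camera("top");ct=calibration("top")
print("piv wrist",at_z(cw,[460,68],.136),at_z(cw,[460,68],.147),"top",at_z(ct,[379.3,248.6],.136))
A=[ray(cw,[460,68]),ray(ct,[379.3,248.6])]
M=sum(np.eye(3)-np.outer(v,v)/(v@v) for o,v in A);bb=sum((np.eye(3)-np.outer(v,v)/(v@v))@o for o,v in A)
print("tri",np.linalg.solve(M,bb))
for n,i,dd,c in(("w",im,d,cw),("t",ti,td,ct)):
    h=cv2.cvtColor(i,cv2.COLOR_RGB2HSV)
    m=(h[...,0]>5)&(h[...,0]<18)&(h[...,1]>200)&(h[...,2]>140)
    k,l,st,ce=cv2.connectedComponentsWithStats(m.astype(np.uint8))
    piv=(460,90) if n=="w" else (372,258)
    j=min((j for j in range(1,k) if st[j,4]>25),key=lambda j:np.hypot(*(ce[j]-piv)))
    v,u=np.where(l==j);P=np.array([at_depth(c,(a,b),dd[b,a]) for a,b in zip(u,v)])
    P=P[(P[:,2]>.13)&(P[:,2]<.17)]
    top=P[P[:,2]>.153]
    for nm,Q in(("all",P),("top",top),("arm",P[P[:,2]<.146])):
        if len(Q)<5: continue
        m0=Q.mean(0);w=np.linalg.svd(Q[:,:2]-m0[:2])[2][0]; w=w*np.sign(w[1])
        pr=(Q[:,:2]-m0[:2])@w
        print(n,nm,len(Q),m0.round(4),"dir",np.degrees(np.arctan2(w[1],w[0])).round(1),"ends",(m0[:2]+pr.min()*w).round(4),(m0[:2]+pr.max()*w).round(4),Q[:,2].max().round(4))
E
```

```text
piv wrist [ 0.50684404 -0.13147837  0.136     ] [ 0.50611476 -0.12661333  0.147     ] top [ 0.50500457 -0.13071117  0.136     ]
tri [ 0.50581014 -0.13069374  0.13729666]
w all 569 [ 0.4749 -0.105   0.1495] dir 144.4 ends [ 0.4914 -0.1168] [ 0.4534 -0.0896] 0.1603
w top 222 [ 0.4633 -0.0971  0.1579] dir 144.9 ends [ 0.4735 -0.1043] [ 0.4531 -0.09  ] 0.1603
w arm 341 [ 0.4825 -0.1102  0.1441] dir 135.6 ends [ 0.4909 -0.1185] [ 0.4705 -0.0984] 0.146Traceback (most recent call last):
  File "<stdin>", line 13, in <module>
ValueError: min() iterable argument is empty
```

```bash
python3 -m creep '0 0 -0.118 1.12 -2.69 0 0.43;0 0 -0.118 1.12 -2.69 0 0.43;0 0 -0.118 1.12 -2.69 0 0.43;0 0 -0.118 1.12 -2.69 0 0.43;0 0 0 0 0 -1.5 0.43;0 0 0 0 0 -1.5 0.43;0 0 0 0 0 -1 0.43;0 0 0 0 0 0 0.43'
python3 - <<'E'
from h import *
c=calibration("wrist");im,d=read_camera("wrist")
cv2.imwrite("pics/wrist2.png",im[:,:,::-1])
s=manip.sense();print(s['time_s'],s['ee_pos'],s['ee_rot'],s['joint_positions'].round(2) if hasattr(s['joint_positions'],'round') else s['joint_positions'],s['force'])
E
```

```text
time_s: 3.37
ee_pos: [0.4592, -0.0963, 0.2109]
ee_rot: [0.955, -0.296, -0.003, -0.0]
force: [-0.9, 0.1, -0.1]
finger_gap: 0.0404
gripper_force: 0.0
3.4167 [ 0.45975845 -0.09652702  0.21236031] [ 9.55034572e-01 -2.96491309e-01 -1.36368123e-03 -1.06649118e-04] [-0.33 -0.09  1.54  0.    1.7   1.85] [ 0.23381522 -0.5052256  -0.15052983]
```

View pics/wrist2.png

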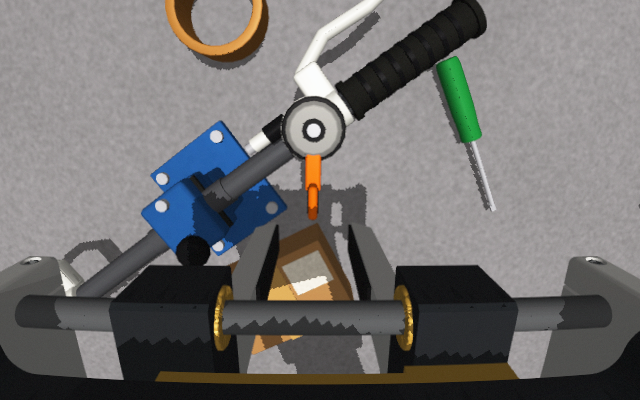

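```bash
python3 -m creep '0 0 0 0 0 -2 0.43;0 0 0 0 0 -2 0.43;0 0 0 0 0 -1.5 0.43;0 0 0 0 0 -1 0.43;0 0 0 0 0 -0.2 0.43;0 0 0 -0.3 -0.41 0 0.43;0 0 0 -0.3 -0.41 0 0.43;0 0 0 -0.1 -0.15 0 0.43;0 0 0 0 0 0 0.43;0 0 0 0 0 0 0.43'
python3 -m creep '0 0 0 -0.06 -0.08 0 0.43;0 0 0 -0.06 -0.08 0 0.43;0 0 0 0 0 0 0.43'
```

```text
time_s: 4.25
ee_pos: [0.454, -0.1079, 0.1475]
ee_rot: [0.955, -0.298, 0.001, 0.0]
force: [-0.2, 0.4, -0.1]
finger_gap: 0.0403
gripper_force: 0.0
time_s: 4.5
ee_pos: [0.4524, -0.1092, 0.1466]
ee_rot: [0.955, -0.298, 0.0, 0.0]
force: [0.7, 0.4, 0.2]
finger_gap: 0.0403
gripper_force: 0.0
```

```bash
for i in 1; do python3 -m creep '0 0 0 -0.06 -0.08 0 0.43;0 0 0 0 0 0 0.43' | grep -E 'pos|force:'; done
python3 -m creep '0 0 0 -0.06 -0.08 0 0.43;0 0 0 0 0 0 0.43' | grep -E 'pos|force:'
python3 -m creep '0 0 0 -0.06 -0.08 0 0.43;0 0 0 0 0 0 0.43' | grep -E 'pos|force:'
python3 -m creep '0 0 0 -0.06 -0.08 0 0.43;0 0 0 0 0 0 0.43' | grep -E 'pos|force:'
```

```text
ee_pos: [0.4517, -0.1099, 0.1465]
force: [-0.3, 0.6, -0.2]
gripper_force: 0.0
ee_pos: [0.4512, -0.1107, 0.1465]
force: [-0.5, 0.2, 0.5]
gripper_force: 0.1
ee_pos: [0.4508, -0.1111, 0.1464]
force: [0.6, 1.6, -0.3]
gripper_force: 0.9
ee_pos: [0.4505, -0.1116, 0.1464]
force: [2.5, 2.8, -1.5]
gripper_force: 2.0
```

```bash
python3 - <<'E'
import numpy as np
P=np.array([.506,-.130]);r=np.array([.4506,-.1115])-P
for k in range(0,48,4):
    a=lambda th:np.array([[np.cos(th),-np.sin(th)],[np.sin(th),np.cos(th)]])@r
    print(k,((a((k+4)*.04)-a(k*.04))*25).round(3),"end",(P+a((k+4)*.04)).round(4))
E
```

```text
0 [-0.056 -0.227] end [ 0.4484 -0.1206]
4 [-0.019 -0.233] end [ 0.4476 -0.1299]
8 [ 0.018 -0.233] end [ 0.4483 -0.1392]
12 [ 0.055 -0.227] end [ 0.4505 -0.1482]
16 [ 0.09  -0.215] end [ 0.4541 -0.1569]
20 [ 0.124 -0.198] end [ 0.4591 -0.1648]
24 [ 0.153 -0.176] end [ 0.4652 -0.1718]
28 [ 0.18  -0.149] end [ 0.4724 -0.1778]
32 [ 0.201 -0.119] end [ 0.4804 -0.1825]
36 [ 0.217 -0.085] end [ 0.4891 -0.1859]
40 [ 0.228 -0.049] end [ 0.4982 -0.1879]
44 [ 0.233 -0.012] end [ 0.5076 -0.1884]
```

```bash
python3 -m creep '0 0 0.04 -0.06 -0.23 0 0.43;0 0 0.04 -0.06 -0.23 0 0.43' | grep -E 'pos|force:'
python3 -m creep '0 0 0.04 -0.06 -0.23 0 0.43;0 0 0.04 -0.06 -0.23 0 0.43' | grep -E 'pos|force:'
python3 -m creep '0 0 0.04 -0.02 -0.23 0 0.43;0 0 0.04 -0.02 -0.23 0 0.43' | grep -E 'pos|force:'
python3 -m creep '0 0 0.04 -0.02 -0.23 0 0.43;0 0 0.04 -0.02 -0.23 0 0.43' | grep -E 'pos|rot|force:'
```

```text
ee_pos: [0.4494, -0.116, 0.1464]
force: [2.8, 2.8, -1.7]
gripper_force: 1.9
ee_pos: [0.4477, -0.1217, 0.1465]
force: [1.6, 1.2, -0.5]
gripper_force: 0.3
ee_pos: [0.4467, -0.1268, 0.1466]
force: [-0.3, -0.8, 0.7]
gripper_force: 0.0
ee_pos: [0.4472, -0.13, 0.1465]
ee_rot: [0.99, -0.141, 0.0, -0.001]
force: [3.7, 5.0, -1.2]
gripper_force: 3.0
```

```bash
python3 -m creep '0 0 0.04 0.02 -0.23 0 0.43;0 0 0.04 0.02 -0.23 0 0.43;0 0 0.04 0.02 -0.23 0 0.43;0 0 0.04 0.02 -0.23 0 0.43' | grep -E 'pos|force:'
python3 -m creep '0 0 0.04 0.055 -0.23 0 0.43;0 0 0.04 0.055 -0.23 0 0.43;0 0 0.04 0.055 -0.23 0 0.43;0 0 0.04 0.055 -0.23 0 0.43' | grep -E 'pos|force:'
python3 -m creep '0 0 0.04 0.09 -0.215 0 0.43;0 0 0.04 0.09 -0.215 0 0.43;0 0 0.04 0.09 -0.215 0 0.43;0 0 0.04 0.09 -0.215 0 0.43' | grep -E 'pos|force:'
python3 -m creep '0 0 0.04 0.124 -0.2 0 0.43;0 0 0.04 0.124 -0.2 0 0.43;0 0 0.04 0.124 -0.2 0 0.43;0 0 0.04 0.124 -0.2 0 0.43' | grep -E 'pos|rot|force:'
```

```text
ee_pos: [0.4476, -0.1401, 0.1466]
force: [0.5, 0.2, -1.0]
gripper_force: 0.3
ee_pos: [0.4496, -0.1482, 0.1464]
force: [1.5, 5.9, 1.2]
gripper_force: 2.9
ee_pos: [0.4532, -0.1576, 0.1465]
force: [0.9, 1.4, -0.4]
gripper_force: 0.4
ee_pos: [0.4577, -0.1651, 0.1465]
ee_rot: [0.984, 0.178, -0.001, -0.001]
force: [-0.6, 4.5, 2.3]
gripper_force: 2.5
```

```bash
python3 -m creep '0 0 0.04 0.153 -0.176 0 0.43;0 0 0.04 0.153 -0.176 0 0.43;0 0 0.04 0.153 -0.176 0 0.43;0 0 0.04 0.153 -0.176 0 0.43' | grep -E 'pos|force:'
python3 -m creep '0 0 0.04 0.18 -0.15 0 0.43;0 0 0.04 0.18 -0.15 0 0.43;0 0 0.04 0.18 -0.15 0 0.43;0 0 0.04 0.18 -0.15 0 0.43' | grep -E 'pos|force:'
python3 -m creep '0 0 0.04 0.2 -0.12 0 0.43;0 0 0.04 0.2 -0.12 0 0.43;0 0 0.04 0.2 -0.12 0 0.43;0 0 0.04 0.2 -0.12 0 0.43' | grep -E 'pos|rot|force:'
python3 - <<'E'
from h import *
c=calibration("wrist");im,d=read_camera("wrist")
cv2.imwrite("pics/wrist3.png",im[:,:,::-1])
s=manip.sense();p=s['ee_pos'];q=s['ee_rot'];y=2*q[1]*np.array(q[:2])-np.array([0,1]);print(s['time_s'],p,np.degrees(np.arctan2(y[1],y[0]))-90+360, s['joint_positions'])
r=np.array(p[:2])-[.506,-.130]; print(np.hypot(*r),np.degrees(np.arctan2(r[1],r[0])))
E
```

```text
ee_pos: [0.464, -0.1726, 0.1465]
force: [0.3, 1.3, -0.8]
gripper_force: 0.4
ee_pos: [0.4707, -0.1785, 0.1465]
force: [-2.1, 3.6, 2.0]
gripper_force: 2.2
ee_pos: [0.4789, -0.1835, 0.1465]
ee_rot: [0.914, 0.407, -0.001, -0.0]
force: [0.3, 0.9, 0.2]
gripper_force: 0.4
8.2167 [ 0.47940905 -0.18404011  0.14645749] 228.0596124635278 [-4.76051294e-01  2.58833775e-02  1.55223637e+00 -1.35950227e-03
  1.56411346e+00  2.55955659e-01]
0.0602279979125558 -116.19993524623403
```

View pics/wrist3.png

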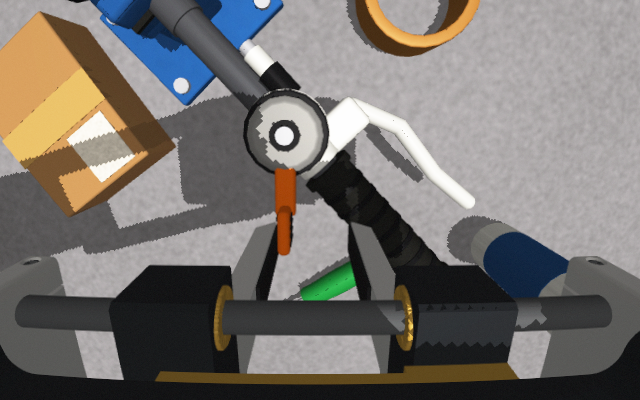

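```bash
python3 -m creep '0 0 0.02 0.108 -0.045 0 0.43;0 0 0.02 0.108 -0.045 0 0.43;0 0 0.02 0.108 -0.045 0 0.43;0 0 0.02 0.108 -0.043 0 0.43' | grep -E 'pos|force:'
python3 -m creep '0 0 0.02 0.108 -0.04 0 0.43;0 0 0.02 0.108 -0.04 0 0.43;0 0 0 0 0 0 0.43' | grep -E 'pos|force:'
python3 -m creep '0 0 0.015 0.085 -0.025 0 0.43;0 0 0 0 0 0 0.43' | grep -E 'pos|force:'
python3 -m creep '0 0 0.015 0.085 -0.025 0 0.43;0 0 0 0 0 0 0.43' | grep -E 'pos|force:'
```

```text
ee_pos: [0.484, -0.1856, 0.1466]
force: [-0.5, 0.5, 0.0]
gripper_force: 0.0
ee_pos: [0.4863, -0.1862, 0.1465]
force: [0.4, -0.2, 0.5]
gripper_force: 0.0
ee_pos: [0.4871, -0.1864, 0.1465]
force: [0.9, -0.5, -0.2]
gripper_force: 0.0
ee_pos: [0.4879, -0.1866, 0.1465]
force: [-0.7, -0.8, 0.5]
gripper_force: 0.0
```

```bash
cat > chk.py <<'E'
import sys,re,math
t=sys.stdin.read();f=eval(re.search(r'\nforce: (\[.*?\])',t)[1]);g=float(re.search(r'gripper_force: (\S+)',t)[1])
print(re.search(r'ee_pos: (.*)',t)[1],f,g); sys.exit(math.hypot(f[0],f[1])>2.5 or g>1)
E
python3 -m creep '0 0 0.015 0.085 -0.022 0 0.43;0 0 0 0 0 0 0.43' | python3 chk.py && 
python3 -m creep '0 0 0.015 0.085 -0.021 0 0.43;0 0 0 0 0 0 0.43' | python3 chk.py && 
python3 -m creep '0 0 0.015 0.085 -0.020 0 0.43;0 0 0 0 0 0 0.43' | python3 chk.py && 
python3 -m creep '0 0 0.015 0.085 -0.018 0 0.43;0 0 0 0 0 0 0.43' | python3 chk.py && 
python3 -m creep '0 0 0.015 0.085 -0.016 0 0.43;0 0 0 0 0 0 0.43' | python3 chk.py && 
python3 -m creep '0 0 0.015 0.085 -0.015 0 0.43;0 0 0 0 0 0 0.43' | python3 chk.py && 
python3 -m creep '0 0 0.015 0.085 -0.014 0 0.43;0 0 0 0 0 0 0.43' | python3 chk.py && 
python3 -m creep '0 0 0.015 0.085 -0.013 0 0.43;0 0 0 0 0 0 0.43' | python3 chk.py && 
python3 -m creep '0 0 0.015 0.085 -0.012 0 0.43;0 0 0 0 0 0 0.43' | python3 chk.py && 
python3 -m creep '0 0 0.015 0.085 -0.010 0 0.43;0 0 0 0 0 0 0.43' | python3 chk.py
```

```text
[0.4888, -0.1869, 0.1465] [-0.5, -0.4, -0.5] 0.0
[0.4896, -0.1871, 0.1465] [0.3, 0.8, 0.2] 0.0
[0.4905, -0.1873, 0.1465] [-0.3, -1.1, 0.2] 0.0
[0.4913, -0.1875, 0.1465] [-0.2, -0.4, 1.3] 0.0
[0.4922, -0.1876, 0.1465] [0.3, 0.0, 0.0] 0.0
[0.493, -0.1878, 0.1465] [-0.0, 0.5, -0.1] 0.0
[0.4939, -0.1879, 0.1465] [0.4, -0.8, -0.4] 0.0
[0.4948, -0.188, 0.1465] [-0.4, -0.5, 0.7] 0.0
[0.4956, -0.1881, 0.1465] [-1.0, -0.5, -0.2] 0.0
[0.4965, -0.1883, 0.1465] [-0.1, -0.1, -0.5] 0.0
```

```bash
python3 - <<'E'
from h import *
c=calibration("wrist");im,d=read_camera("wrist")
cv2.imwrite("pics/wrist4.png",im[100:330,180:460,::-1].repeat(2,0).repeat(2,1))
s=manip.sense();p=s['ee_pos'];q=s['ee_rot'];y=2*q[1]*np.array(q[:2])-np.array([0,1]);print(s['time_s'],p,np.degrees(np.arctan2(y[1],y[0]))-90+360)
r=np.array(p[:2])-[.506,-.130]; print(np.hypot(*r),np.degrees(np.arctan2(r[1],r[0]))+360)
E
```

```text
10.85 [ 0.49646708 -0.18826484  0.14652387] 245.0890410533093
0.059039549070085004 260.7079641065856
```

View pics/wrist4.png

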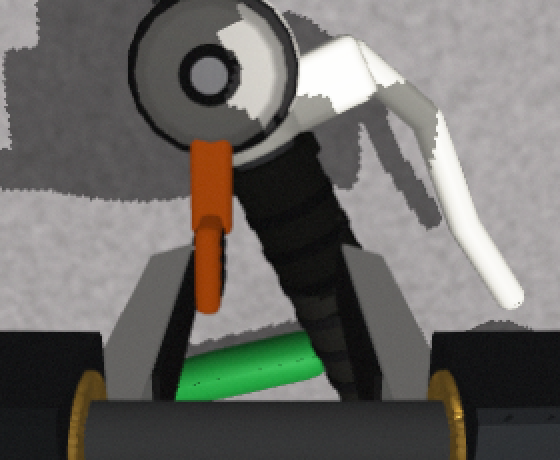

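```bash

python3 -m creep '0 0 0.015 0.085 -0.010 0 0.43;0 0 0 0 0 0 0.43' | python3 chk.py && 
python3 -m creep '0 0 0.015 0.085 -0.009 0 0.43;0 0 0 0 0 0 0.43' | python3 chk.py && 
python3 -m creep '0 0 0.015 0.085 -0.008 0 0.43;0 0 0 0 0 0 0.43' | python3 chk.py && 
python3 -m creep '0 0 0.015 0.085 -0.006 0 0.43;0 0 0 0 0 0 0.43' | python3 chk.py && 
python3 -m creep '0 0 0.015 0.085 -0.005 0 0.43;0 0 0 0 0 0 0.43' | python3 chk.py && 
python3 -m creep '0 0 0.015 0.085 -0.004 0 0.43;0 0 0 0 0 0 0.43' | python3 chk.py && 
python3 -m creep '0 0 0.015 0.085 -0.002 0 0.43;0 0 0 0 0 0 0.43' | python3 chk.py && 
python3 -m creep '0 0 0.015 0.085 -0.001 0 0.43;0 0 0 0 0 0 0.43' | python3 chk.py && 
python3 -m creep '0 0 0.015 0.085 0 0 0.43;0 0 0 0 0 0 0.43' | python3 chk.py && 
python3 -m creep '0 0 0.015 0.085 0.001 0 0.43;0 0 0 0 0 0 0.43' | python3 chk.py && 
python3 -m creep '0 0 0.015 0.085 0.003 0 0.43;0 0 0 0 0 0 0.43' | python3 chk.py && 
python3 -m creep '0 0 0.015 0.085 0.004 0 0.43;0 0 0 0 0 0 0.43' | python3 chk.py
```

```text
[0.4973, -0.1884, 0.1465] [-0.5, -0.2, 0.7] 0.0
[0.4982, -0.1884, 0.1465] [0.1, 0.9, 0.6] 0.0
[0.499, -0.1885, 0.1465] [0.4, 0.4, 0.8] 0.0
[0.4999, -0.1886, 0.1465] [-0.5, 0.1, -0.2] 0.0
[0.5007, -0.1886, 0.1465] [0.7, -0.0, -0.1] 0.0
[0.5016, -0.1887, 0.1465] [-0.1, 0.7, -0.1] 0.0
[0.5024, -0.1887, 0.1465] [0.3, -0.5, -0.0] 0.0
[0.5033, -0.1887, 0.1465] [-0.1, 0.2, -0.2] 0.0
[0.5041, -0.1887, 0.1465] [-0.4, -0.6, -0.2] 0.0
[0.505, -0.1887, 0.1465] [-0.7, 0.1, 0.0] 0.0
[0.5058, -0.1886, 0.1465] [-0.3, -0.6, -0.6] 0.0
[0.5067, -0.1886, 0.1465] [0.6, -0.7, 0.1] 0.0
```

```bash

python3 -m creep '0 0 0.012 0.07 0.005 0 0.43;0 0 0 0 0 0 0.43' | python3 chk.py && 
python3 -m creep '0 0 0.012 0.07 0.006 0 0.43;0 0 0 0 0 0 0.43' | python3 chk.py && 
python3 -m creep '0 0 0.012 0.07 0.006 0 0.43;0 0 0 0 0 0 0.43' | python3 chk.py && 
python3 -m creep '0 0 0.012 0.07 0.007 0 0.43;0 0 0 0 0 0 0.43' | python3 chk.py && 
python3 -m creep '0 0 0.012 0.07 0.008 0 0.43;0 0 0 0 0 0 0.43' | python3 chk.py && 
python3 -m creep '0 0 0.012 0.07 0.009 0 0.43;0 0 0 0 0 0 0.43' | python3 chk.py && 
python3 -m creep '0 0 0.012 0.07 0.010 0 0.43;0 0 0 0 0 0 0.43' | python3 chk.py && 
python3 -m creep '0 0 0.012 0.07 0.011 0 0.43;0 0 0 0 0 0 0.43' | python3 chk.py && 
python3 -m creep '0 0 0.012 0.07 0.012 0 0.43;0 0 0 0 0 0 0.43' | python3 chk.py && 
python3 -m creep '0 0 0.012 0.07 0.013 0 0.43;0 0 0 0 0 0 0.43' | python3 chk.py
python3 - <<'E'
from h import *
c=calibration("wrist");im,d=read_camera("wrist")
cv2.imwrite("pics/wrist5.png",im[100:330,180:460,::-1].repeat(2,0).repeat(2,1))
s=manip.sense();p=s['ee_pos'];q=s['ee_rot'];y=2*q[1]*np.array(q[:2])-np.array([0,1]);print(s['time_s'],p,np.degrees(np.arctan2(y[1],y[0]))-90+360)
E
```

```text
[0.5074, -0.1886, 0.1465] [-0.5, -0.1, 0.3] 0.0
[0.508, -0.1885, 0.1465] [0.7, 0.5, -0.6] 0.0
[0.5087, -0.1884, 0.1465] [-0.6, 0.2, 0.2] 0.0
[0.5095, -0.1883, 0.1465] [-0.5, 0.5, -0.1] 0.0
[0.5102, -0.1883, 0.1465] [-0.8, 1.1, 0.6] 0.0
[0.5109, -0.1882, 0.1465] [0.6, 0.2, 0.1] 0.0
[0.5115, -0.1881, 0.1465] [0.5, 0.0, 1.3] 0.0
[0.5121, -0.188, 0.1465] [-0.6, 0.3, -1.3] 0.2
[0.5125, -0.1878, 0.1465] [-2.0, -0.7, 0.4] 0.8
[0.513, -0.1877, 0.1464] [-3.5, 0.3, -0.4] 1.5
14.5667 [ 0.51295735 -0.18768546  0.14642167] 262.2689879077572
```

View pics/wrist5.png

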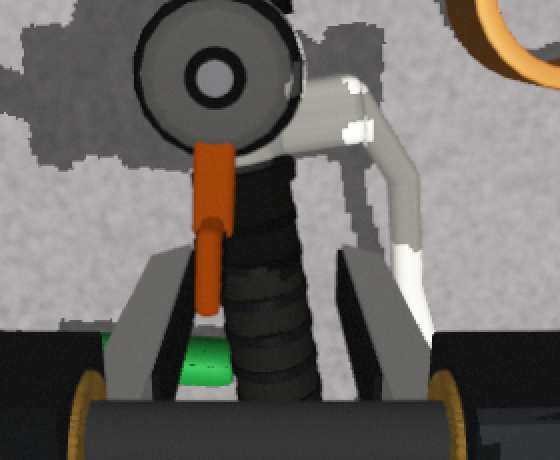

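```bash

python3 -m creep '0 0 0 0.07 0.01 0 0.43;0 0 0 0 0 0 0.43' | grep -E 'pos|force'
python3 -m creep '0 0 0 0.07 0.01 0 0.43;0 0 0 0 0 0 0.43;0 0 0 0 0 0 0.43' | grep -E 'pos|force'
```

```text
ee_pos: [0.5134, -0.1878, 0.1464]
force: [-5.6, -1.9, 1.8]
gripper_force: 2.5
ee_pos: [0.5137, -0.1878, 0.1464]
force: [-5.6, -1.3, 2.4]
gripper_force: 3.0
```

```bash

python3 -m creep '0 0 0 0.06 0.01 0 0.43;0 0 0 0 0 0 0.43;0 0 0 0 0 0 0.43;0 0 0 0 0 0 0.43' | grep -E 'pos|force'
python3 - <<'E'
import numpy as np
# lever pushed clockwise by the other finger: start tool angle phi=262.0 (yaw), s=-16.0mm
P=np.array([.506,-.130]);R=.056
def tcp(phi,s):
    a=np.radians(phi);return P+R*np.array([np.cos(a),np.sin(a)])+s*np.array([-np.sin(a),np.cos(a)])
print("now model",tcp(262.3,.0158))
print("touch other side",tcp(262.3,-.0165),"mid",tcp(262.3,0))
W=235.07
for k in range(0,44):
    a=262.3-k*np.degrees(.04);b=a-np.degrees(.04)
    print(k+1,"q",round(np.radians(W-b),3),((tcp(b,-.0165)-tcp(a,-.0165))*100).round(3),tcp(b,-.0165).round(4)) if k%2==0 and k<36 else 0
E
```

```text
ee_pos: [0.5139, -0.1878, 0.1464]
force: [-7.5, -2.0, 2.6]
gripper_force: 3.5
now model [ 0.51415431 -0.18761204]
touch other side [ 0.48214555 -0.18328429] mid [ 0.49849677 -0.18549506]
1 q -0.435 [-0.211  0.1  ] [ 0.48   -0.1823]
3 q -0.355 [-0.203  0.116] [ 0.4759 -0.18  ]
5 q -0.275 [-0.193  0.132] [ 0.472  -0.1775]
7 q -0.195 [-0.181  0.147] [ 0.4683 -0.1746]
9 q -0.115 [-0.169  0.161] [ 0.4649 -0.1715]
11 q -0.035 [-0.156  0.174] [ 0.4617 -0.168 ]
13 q 0.045 [-0.141  0.186] [ 0.4588 -0.1644]
15 q 0.125 [-0.126  0.197] [ 0.4562 -0.1605]
17 q 0.205 [-0.11   0.206] [ 0.4539 -0.1564]
19 q 0.285 [-0.093  0.214] [ 0.452  -0.1522]
21 q 0.365 [-0.076  0.221] [ 0.4504 -0.1478]
23 q 0.445 [-0.058  0.226] [ 0.4492 -0.1433]
25 q 0.525 [-0.039  0.23 ] [ 0.4483 -0.1387]
27 q 0.605 [-0.021  0.233] [ 0.4478 -0.1341]
29 q 0.685 [-0.002  0.233] [ 0.4476 -0.1294]
31 q 0.765 [0.016 0.233] [ 0.4479 -0.1247]
33 q 0.845 [0.035 0.231] [ 0.4485 -0.1201]
35 q 0.925 [0.053 0.227] [ 0.4494 -0.1155]
```

```bash

python3 -m creep '0 0 0 -0.6 0.07 0 0.43;0 0 0 -0.6 0.07 0 0.43;0 0 0 -0.6 0.07 0 0.43;0 0 0 -0.6 0.07 0 0.43;0 0 0 -0.6 0.07 0 0.43;0 0 0 0 0 0 0.43' | grep -E 'pos|force'
python3 -m creep '0 0 0 -0.15 0.04 0 0.43;0 0 0 -0.05 0.01 0 0.43;0 0 0 0 0 0 0.43' | grep -E 'pos|rot|force'
```

```text
ee_pos: [0.4848, -0.1837, 0.1467]
force: [0.2, 0.4, 0.6]
gripper_force: 0.0
ee_pos: [0.4837, -0.1834, 0.1466]
ee_rot: [0.753, 0.658, 0.0, 0.0]
force: [0.2, 1.4, -0.8]
gripper_force: 0.0
```

```bash

python3 -m creep '0 0 -0.04 -0.24 0.1 0 0.43;0 0 -0.04 -0.24 0.11 0 0.43;0 0 -0.04 -0.205 0.116 0 0.43;0 0 -0.04 -0.2 0.125 0 0.43;0 0 -0.04 -0.195 0.132 0 0.43;0 0 -0.04 -0.19 0.14 0 0.43' | grep -E 'pos|force'
python3 -m creep '0 0 -0.04 -0.183 0.147 0 0.43;0 0 -0.04 -0.177 0.154 0 0.43;0 0 -0.04 -0.17 0.161 0 0.43;0 0 -0.04 -0.163 0.168 0 0.43;0 0 -0.04 -0.156 0.174 0 0.43;0 0 0 0 0 0 0.43' | grep -E 'pos|rot|force'
```

```text
ee_pos: [0.4711, -0.1763, 0.1465]
force: [-0.3, -0.7, 0.5]
gripper_force: 0.2
ee_pos: [0.4624, -0.168, 0.1465]
ee_rot: [0.879, 0.477, 0.0, 0.0]
force: [0.5, 0.0, -0.4]
gripper_force: 0.0
```

```bash

python3 -m creep '0 0 -0.04 -0.16 0.18 0 0.43;0 0 -0.04 -0.145 0.186 0 0.43;0 0 -0.04 -0.135 0.192 0 0.43;0 0 -0.04 -0.13 0.197 0 0.43;0 0 0 0 0 0 0.43' | grep -E 'pos|force'
python3 -m creep '0 0 -0.02 -0.06 0.1 0 0.43;0 0 0 0 0 0 0.43' | grep -E 'pos|force'
python3 -m creep '0 0 -0.02 -0.06 0.1 0 0.43;0 0 0 0 0 0 0.43' | grep -E 'pos|rot|force'
```

```text
ee_pos: [0.4576, -0.1612, 0.1465]
force: [2.3, -2.7, -1.3]
gripper_force: 1.4
ee_pos: [0.4562, -0.1596, 0.1465]
force: [1.4, -1.5, -0.3]
gripper_force: 0.9
ee_pos: [0.4553, -0.1583, 0.1465]
ee_rot: [0.922, 0.387, -0.0, -0.0]
force: [1.3, -0.5, -0.2]
gripper_force: 0.6
```

```bash

python3 -m creep '0 0 -0.02 -0.055 0.1 0 0.43;0 0 0 0 0 0 0.43' | grep -E 'pos|force'
python3 -m creep '0 0 -0.02 -0.055 0.1 0 0.43;0 0 0 0 0 0 0.43;0 0 0 0 0 0 0.43' | grep -E 'pos|rot|force'
cat > lv.py <<'E'
from h import *
c=calibration("wrist");im,d=read_camera("wrist")
h=cv2.cvtColor(im,cv2.COLOR_RGB2HSV);m=(h[...,0]>3)&(h[...,0]<16)&(h[...,1]>220)&(h[...,2]>100)
m[:150]=0;m[262:]=0;m[:,:210]=0;m[:,430:]=0
k,l,st,ce=cv2.connectedComponentsWithStats(m.astype(np.uint8));j=1+st[1:,4].argmax()
v,u=np.where(l==j);P=np.array([at_depth(c,(a,b),d[b,a]) for a,b in zip(u,v)]);Q=P[(P[:,2]>.153)&(P[:,2]<.165)]
m0=np.median(Q,0);r=m0[:2]-[.506,-.130];ph=np.degrees(np.arctan2(r[1],r[0]))%360
s=manip.sense();print(s['time_s'],len(Q),m0.round(4),"phi",ph.round(1),"q",np.radians(235.07-ph).round(3))
E
python3 lv.py
```

```text
ee_pos: [0.4546, -0.1573, 0.1465]
force: [-0.4, -0.4, -0.5]
gripper_force: 0.2
ee_pos: [0.454, -0.1564, 0.1465]
ee_rot: [0.929, 0.369, -0.0, -0.0]
force: [-0.5, -0.1, 0.4]
gripper_force: 0.0
18.2833 507 [ 0.4691 -0.1644  0.1579] phi 223.0 q 0.21
```

```bash

python3 -m creep '0 0 0 0 0 0 0.43;0 0 0 0 0 0 0.43;0 0 0 0 0 0 0.43' | grep -E 'pos|force'
python3 lv.py
python3 -c "
from h import *
im,d=read_camera('wrist');cv2.imwrite('pics/wrist6.png',im[100:330,180:460,::-1].repeat(2,0).repeat(2,1))"
```

```text
ee_pos: [0.4543, -0.1566, 0.1465]
force: [0.4, 0.6, 0.2]
gripper_force: 0.0
18.5833 505 [ 0.4695 -0.1645  0.158 ] phi 223.4 q 0.204
```

View pics/wrist6.png

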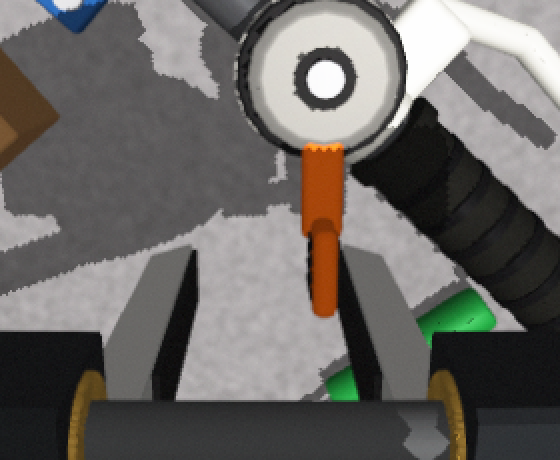

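```bash

python3 -m creep '0 0 -0.015 -0.04 0.08 0 0.43;0 0 0 0 0 0 0.43;0 0 0 0 0 0 0.43' | grep -E 'pos|force'
python3 lv.py
python3 -m creep '0 0 -0.015 -0.04 0.08 0 0.43;0 0 0 0 0 0 0.43;0 0 0 0 0 0 0.43' | grep -E 'pos|force'
python3 lv.py
```

```text
ee_pos: [0.4539, -0.1557, 0.1465]
force: [0.8, 0.3, 0.9]
gripper_force: 0.0
18.9333 506 [ 0.4688 -0.164   0.158 ] phi 222.4 q 0.222
ee_pos: [0.4535, -0.155, 0.1465]
force: [0.2, -0.3, -0.9]
gripper_force: 0.0
19.2333 494 [ 0.4654 -0.1601  0.158 ] phi 216.6 q 0.323
```

```bash

python3 -m creep '0 0 0 0 0 0 0.43;0 0 0 0 0 0 0.43;0 0 -0.04 -0.1 0.21 0 0.43;0 0 -0.04 -0.093 0.214 0 0.43;0 0 -0.04 -0.085 0.218 0 0.43;0 0 -0.04 -0.076 0.221 0 0.43;0 0 -0.04 -0.067 0.224 0 0.43;0 0 -0.04 -0.058 0.226 0 0.43;0 0 0 0 0 0 0.43;0 0 0 0 0 0 0.43' | grep -E 'pos|rot|force'
python3 lv.py
python3 -m creep '0 0 -0.02 -0.025 0.113 0 0.43;0 0 0 0 0 0 0.43;0 0 0 0 0 0 0.43' | grep -E 'pos|force'
python3 lv.py
```

```text
ee_pos: [0.4489, -0.142, 0.1466]
ee_rot: [0.971, 0.241, 0.0, 0.0]
force: [0.3, 0.2, 0.1]
gripper_force: 0.4
20.1167 513 [ 0.4614 -0.1537  0.1579] phi 208.0 q 0.473
ee_pos: [0.4484, -0.1406, 0.1465]
force: [0.5, 0.0, -1.2]
gripper_force: 0.2
20.4167 512 [ 0.4608 -0.1527  0.1579] phi 206.6 q 0.496
```

Still riding the hump; continue with fine steps.

```bash

python3 -m creep '0 0 -0.015 -0.017 0.086 0 0.43;0 0 0 0 0 0 0.43;0 0 0 0 0 0 0.43' | grep -E 'pos|force'
python3 lv.py
python3 -m creep '0 0 -0.015 -0.016 0.087 0 0.43;0 0 0 0 0 0 0.43;0 0 0 0 0 0 0.43' | grep -E 'pos|force'
python3 lv.py
```

```text
ee_pos: [0.4482, -0.1397, 0.1464]
force: [0.4, -0.8, -0.7]
gripper_force: 0.0
20.7167 514 [ 0.4603 -0.1518  0.1579] phi 205.5 q 0.516
ee_pos: [0.4481, -0.1389, 0.1465]
force: [0.5, -0.0, 0.3]
gripper_force: 0.0
21.0167 499 [ 0.4579 -0.1457  0.158 ] phi 198.1 q 0.645
```

```bash

python3 -m creep '0 0 0 0 0 0 0.43;0 0 0 0 0 0 0.43;0 0 -0.04 -0.035 0.231 0 0.43;0 0 -0.04 -0.026 0.232 0 0.43;0 0 -0.04 -0.021 0.233 0 0.43;0 0 -0.04 -0.012 0.233 0 0.43;0 0 -0.04 -0.002 0.233 0 0.43;0 0 -0.04 0.007 0.233 0 0.43;0 0 0 0 0 0 0.43;0 0 0 0 0 0 0.43' | grep -E 'pos|rot|force'
python3 lv.py
python3 -m creep '0 0 -0.02 0.008 0.116 0 0.43;0 0 -0.015 0.007 0.087 0 0.43;0 0 0 0 0 0 0.43;0 0 0 0 0 0 0.43' | grep -E 'pos|force'
python3 lv.py
python3 -m creep '0 0 -0.015 0.008 0.087 0 0.43;0 0 0 0 0 0 0.43;0 0 0 0 0 0 0.43' | grep -E 'pos|force'
python3 lv.py
```

```text
ee_pos: [0.4475, -0.1254, 0.1465]
ee_rot: [0.995, 0.098, 0.0, 0.0]
force: [1.1, -1.9, -1.5]
gripper_force: 1.0
21.9 508 [ 0.4564 -0.1403  0.1579] phi 191.7 q 0.757
ee_pos: [0.4474, -0.1227, 0.1466]
force: [0.2, -0.9, -0.3]
gripper_force: 0.2
22.2833 513 [ 0.456  -0.1379  0.1579] phi 189.0 q 0.804
ee_pos: [0.4474, -0.122, 0.1465]
force: [0.6, 0.5, 0.3]
gripper_force: 0.1
22.5833 515 [ 0.456  -0.1372  0.1579] phi 188.2 q 0.818
```

```bash

python3 -m creep '0 0 -0.015 0.01 0.087 0 0.43;0 0 0 0 0 0 0.43;0 0 0 0 0 0 0.43;0 0 0 0 0 0 0.43' | grep -E 'pos|force'
python3 lv.py
```

```text
ee_pos: [0.4475, -0.1211, 0.1464]
force: [0.1, -0.1, 0.0]
gripper_force: 0.0
22.9667 507 [ 0.4557 -0.1365  0.1579] phi 187.4 q 0.833
```

```bash

python3 -m creep '0 0 -0.015 0.01 0.087 0 0.43;0 0 0 0 0 0 0.43;0 0 0 0 0 0 0.43;0 0 0 0 0 0 0.43' | grep -E 'pos|force'
python3 lv.py
```

```text
ee_pos: [0.4477, -0.1204, 0.1465]
force: [-0.1, 0.5, 0.5]
gripper_force: 0.0
23.35 501 [ 0.4551 -0.13    0.158 ] phi 180.0 q 0.961
```

```bash

python3 -m creep '0 0 0 0 0 0 0.43;0 0 0 -0.03 -0.3 0 0.43;0 0 0 -0.03 -0.4 0 0.43;0 0 0 0 -0.3 0 0.43;0 0 0 0 0 0 0.43;0 0 0 0 0 1 0.43;0 0 0 0 0 2 0.43;0 0 0 0 0 3 0.43;0 0 0 0 0 3 0.43;0 0 0 0 0 0 0.43' | grep -E 'pos|force'
python3 lv.py
python3 -c "
from h import *
im,d=read_camera('wrist');cv2.imwrite('pics/wrist7.png',im[:,:,::-1])"
```

```text
ee_pos: [0.4499, -0.1315, 0.2443]
force: [0.7, -0.6, 1.3]
gripper_force: 0.0
24.2333 213 [ 0.4547 -0.1302  0.1581] phi 180.3 q 0.956
```

View pics/wrist7.png

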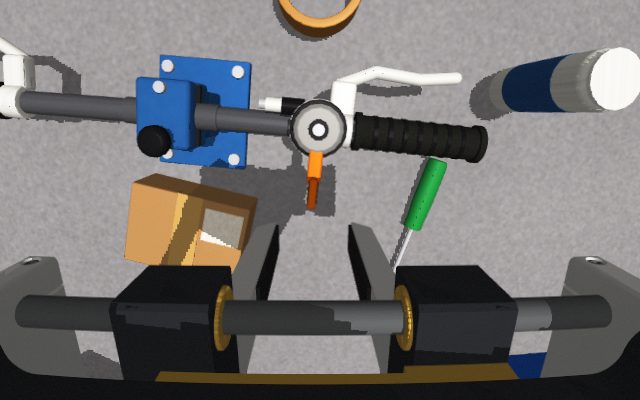

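The lever, at pixels (316,155) to (312,207), stands at about 0.95 rad, so it is in fourth gear. The fingers are clear of it and nothing else on the bench has moved.

```bash
python3 -c "
from workcell import manip
print(manip.job_done())"
```

```text
the job is handed in; nothing more can be done
None
```

The shifter is set to fourth gear and the job is handed in: I pushed the lever onto its end stop (about 8 N at the wrist), then took it up three clicks with a pause at each, and it rests at about 0.95 rad with the gripper clear and the other bench items apparently undisturbed; the hand-in returned no verdict.

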